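Shift the coil winder into third

ROBOT

A 7-joint arm with a two-finger parallel gripper is mounted at the origin on the work surface. World frame = base frame: x ahead of the robot, y to its left, z up, the work surface at z = 0. Lengths are in m, angles in rad, forces in N, time in s.
With the tool pointing down it reaches from about 0.4 to 0.85 m from the base axis. Payload 4.5 kg.
Tool frame: the origin (TCP) lies at the very end of the fingers, on their centre line; the grasp point (between the pads) lies 19 mm behind it; y points along the fingers, x is the direction in which the jaws open and shut, and the axes are right-handed (so a half turn about y gives the same grasp; the last joint's range is limited). The gripper opens to 88 mm and grips with 3 to 60 N. Pads are 18 mm wide; open, the fingers measure 123 mm over their backs; the gripper's body (75 mm by 187 mm) begins 45 mm behind the grasp point.
Start: joints at [1.137, 0.689, -0.195, 1.565, 0.157, 0.902, -0.215], TCP at [0.282, -0.558, 0.239] pointing down, gripper open.
Joint ranges: [-3.01, 3.01], [-0.46, 2.08], [-1.47, 1.51], [0.13, 2.56], [-1, 4.14], [0.04, 2.09], [-2.66, 2.66]. Speed limits (rad/s): [2.57, 2.57, 3.14, 3.14, 3.14, 3.14, 3.14].

INTERFACE

Orientations are given as a unit quaternion [x, y, z, w].
In Python, from plant import r gives the robot as it stands.
- The arm moves only by the shell command python3 -m inch 'ROWS' [OPENING] [FORCE]. ROWS is JSON, a list of rows, each a list of 6 numbers: the shift along the tool's x, y, z in mm, then the turn, a rotation vector about the tool's x, y, z in rad. In form: [[x, y, z, ax, ay, az], ...]. A call has 1 to 12 rows; each row shifts and turns the commanded pose from where the row before left it, along the tool's axes as they then stand; what a row does not reach is not made up. A row lasts 1/12 s, in which the tool goes at most 41.7 mm and 7.16 degrees, less where a joint would pass 70% of its speed; a pose out of reach is approached as far as the arm can. A call is refused whole if a number of a shift passes 41.7 or a number of a turn 0.125, either way. A call with a gripper value outside its range is refused whole. OPENING is the finger opening in mm, from 0 to 88.1, set as the call begins (- or left out, the last holds). The fingers move at their own pace and stop on an object; FORCE is the grip in N (left out, the last holds). Time passes only in rows, so rows that do not move let the fingers close. It gives the time, the measured TCP pose, the force and the opening at its end, in the units of the state.
- r.get_state(): the state, without advancing time (a new reading comes with each control period).
- r.snapshot(name): name is "scene" or "top" or "wrist"; returns a dict with "img" (420x560x3 uint8, red, green, blue), "range_z" (420x560 float32, m along the optical axis (not along the pixel's ray), 0 where there is no reading), "mtx" (3x3 intrinsics, pixels), "k1" (the pictures are not rectified: a ray, as slopes to the right and down, at radius r is drawn at 1 + k1 r^2 times it, then the intrinsics apply), "camera_from_world" (4x4, takes a point from world to camera coordinates); the wrist camera has in their place "tool_from_camera" (4x4, takes a point from camera to tool coordinates, whose origin is the TCP and whose axes are the tool frame's). Camera axes: x right, y down, z forward; pixel columns grow to the right and rows downward; lengths in m; the calibration is good to about 2 mm. A picture is of the moment at which its call begins: read the wrist's pose just before it.
- r.finish_job(): hands the job in, once; it reports no verdict.
The state is a dict: "clock": time; "q": joint angles; "qd": joint speeds; "joint_torque": joint torques, N m; "tool_pos": TCP position; "eef_rot": TCP orientation; "contact_force": force on the tool from outside, world axes, zero at the start; "moment": the same for the moment, N m; "opening": opening from 0.0 (shut) to 1.0 (fully open).
Only numpy, scipy, OpenCV 4.12 (cv2) and the standard library are available. Lean on these libraries where they do the work, as an engineer would, in place of code of your own. Each camera call takes 0.05 s, during which the arm holds its last target.

TASK

The gear lever of the coil winder stands somewhere in the left-hand track of its H-shaped gate. With the fingertips, push it along that track to the middle, across to the right-hand track and then forward (towards the spindle) into the third slot until it is fully home, and leave it there with the hand clear. Only push the lever, gently, never pinch it, and leave the coils and other things lying around where they are.

Things in the scene. Friction and masses are not known exactly. Their poses are not given: they have to be found in the camera images.
- winder: Bench coil winder, fixed, turned up to 20 degrees about z: grey gearbox (160 x 150 mm, 78 high) on a dark bed 12 mm thick (x -100 to 200, y -200 to 200). Origin: on the table under the gate's middle. x = forward, to the spindle; y = left seen from the robot; z up. Headstock, spindle and tailstock stand at x 115 to 200, up to 142 mm high.
- gate (a point): Middle of the gate, on the upper face of its bare aluminium plate (130 x 130 mm), 90 mm above the table. It is cut as an H: tracks 18 mm wide along winder x at y = +18 (left) and -18 mm (right), to x = +-31, joined by an 18 mm wide cross channel along y at x = 0. Round-nosed tongues bar crossing elsewhere. First slot = left forward, second left rear, third right forward, fourth right rear.
- knob (a point): Point in the lever's dark wooden knob (32 mm in diameter, from 27 mm below to 19 mm above it), 165 mm up the 12 mm stem from the pivot, which is 20 mm above the winder's origin. In the winder's frame: (165 sin f, -165 sin c cos f, 20 + 165 cos c cos f) mm, c = joint yoke, f = joint stick. The lever has friction (2 N at the knob), no springs; it stays where left.
- third_slot (a point): Point on the gate plate's upper face, 90 mm above the table, in the third slot, where the stem stands when it is home.
- yoke (a joint): Lever's tilt across, rad: 0 = middle, grows to the right (winder -y). Left track about -0.27, right track about +0.27, stops at -0.29 and +0.29; the stem has about 0.05 rad of play in a track.
- stick (a joint): Lever's tilt along the tracks, rad: 0 = in line with the cross channel, grows forward (winder +x); stops at -0.30 (slot fully rear) and +0.30 (slot fully forward). Between the tracks it is held to about +-0.05 by the tongues.
- coil_a: Loose bystander: copper coil with wooden flanges, 60 mm in diameter, 46 mm high, standing on the winder's bed left of the gearbox; origin under its middle.
- coil_b: Loose bystander: copper coil with white flanges, 48 mm in diameter, 58 mm high, on the bed right of the gearbox; origin under its middle.
- capacitor: Loose bystander: upright metal can, 34 mm in diameter, 56 mm high, on the bed right of the gearbox; origin under its middle.
- coil_c: Loose bystander: copper coil 80 mm in diameter, 40 mm high, on the table to one side; origin under its middle.
- oil: Loose bystander: white bottle 52 mm in diameter, 130 mm high, on the table to one side; origin under its middle.
- valve_box: Loose bystander: cardboard carton 50 x 50 x 90 mm, on the table to one side; origin under its middle.
- driver: Loose bystander: screwdriver lying on the table to the right; origin at its underside.

How it is judged:
On the way:
1. the lever has been brought across into the right-hand track, still near the cross channel (value of joint yoke above 0.17 rad and value of joint stick between -0.2 and 0.2 rad), for 0.02 s.
At the end, for the whole second after the job is handed in: The lever stands at rest in the right-hand track (yoke above 0.2 rad), fully forward in the third slot (stick above 0.265 rad, within about 6 mm of its stop at the knob), and every loose thing is within 30 mm of where it began (value of joint yoke above 0.2 rad and value of joint stick between 0.265 and 0.33 rad and velocity of joint yoke between -0.05 and 0.05 rad/s and velocity of joint stick between -0.05 and 0.05 rad/s and distance of each of coil_a, coil_b, capacitor, coil_c, oil, valve_box, driver from where it was at the start of the episode below 0.03 m); the robot touches nothing.
It fails at once if a loose bystander is displaced by more than 30 mm, knocked over or picked up (distance of any of coil_a, coil_b, capacitor, coil_c, oil, valve_box, driver from where it was at the start of the episode above 0.03 m or angle between any of coil_a, coil_b, capacitor, coil_c, oil, valve_box, driver's own z axis and vertical above 0.5 rad).
It fails at once if the lever is pinched or forced: more than 35 N between the fingers and the lever (contact force between the fingers and stick above 35 N).
It also fails if it takes over 50 s, if anything falls off the work surface, if the arm or the gripper's body presses on something with over 40 N, if the wrist force passes 120 N, or if a joint passes its speed limit or range.

## Working session

There is one attempt and no reset: what is moved stays moved. The work goes in short steps, Python scripts to look and compute and a shell command to move; the robot and the scene stay as the last step left them, time stands still between calls to the robot, and variables do not carry over. Pictures are saved under pics/ and viewed, and the job is handed in when it is done.

```bash
ls; mkdir -p pics
python3 - <<'E'
from plant import r
import cv2,json
s=r.get_state()
print({k:(v if not hasattr(v,'tolist') else v.tolist()) for k,v in s.items()})
for n in ["scene","top","wrist"]:
    d=r.snapshot(n)
    cv2.imwrite(f"pics/{n}0.png",cv2.cvtColor(d["img"],cv2.COLOR_RGB2BGR))
    import pickle;pickle.dump(d,open(f"{n}0.pkl","wb"))
    print(n,d["mtx"],d["k1"],d.get("camera_from_world",d.get("tool_from_camera")))
E
```

```text
pics
{'clock': 0.0, 'q': [1.1368070615344414, 0.68993230559121, -0.194503699300892, 1.5663417091683371, 0.15733355540385793, 0.9025425362813438, -0.21512402491644378], 'qd': [0.0006242275652922569, 0.0011712479815415811, -0.0007519346132859012, 0.00019051078477190302, 5.1460596033855963e-05, -0.00047743581348283915, 0.000501550871455926], 'joint_torque': [-0.0005323409459379036, -52.75674104690552, -1.266719475388527, -15.343008041381836, -0.05264113540761173, 0.006608627736568451, 0.00020208454770909157], 'tool_pos': [0.2814728451659637, -0.5573138500124083, 0.23794267401331926], 'eef_rot': [-0.6019987474644457, 0.37106064353332135, -0.36989836340069104, 0.6025667661142342], 'contact_force': [0.37484797473432957, -0.5204552357694657, -0.7643401285585942], 'moment': [-0.004910164703212177, 0.040792112551040385, -0.002510026440843853], 'opening': 0.9966040783013603}
scene [[394.81667418   0.         280.6113826 ]
 [  0.         394.81667418 203.1224153 ]
 [  0.           0.           1.        ]] -0.01822664646954136 [[ 0.27866899  0.96037328 -0.00517216 -0.14850526]
 [ 0.72785588 -0.
[... 217 characters left out ...]
573675]
 [  0.           0.           1.        ]] -0.06624715472905081 [[-0.00298388 -0.99997538  0.00635088  0.001294  ]
 [-0.98043373  0.00167542 -0.19684231  0.53245321]
 [ 0.19682682 -0.00681398 -0.98041459  1.20309844]
 [ 0.          0.          0.          1.        ]]
wrist [[344.89595439   0.         280.04803559]
 [  0.         344.89595439 209.31613898]
 [  0.           0.           1.        ]] -0.002631878747446635 [[ 9.99999841e-01  3.88277230e-04 -4.09772824e-04  8.47475089e-04]
 [ 5.01561980e-04 -2.78003205e-01  9.60580016e-01 -1.46122192e-01]
 [ 2.59053189e-04 -9.60580068e-01 -2.78003355e-01  7.06899025e-02]
 [ 0.00000000e+00  0.00000000e+00  0.00000000e+00  1.00000000e+00]]
```

View pics/scene0.png

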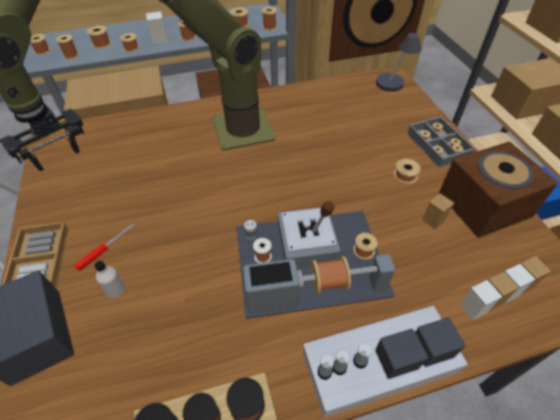

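View pics/top0.png

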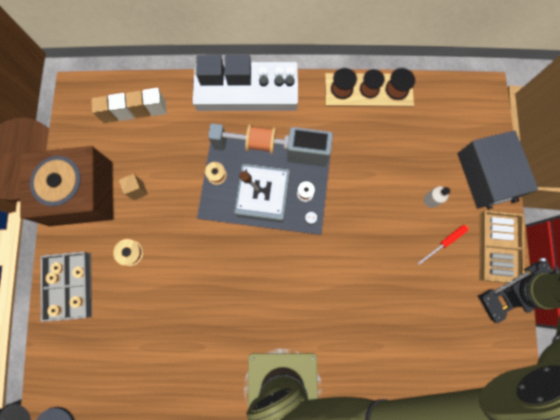

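View pics/wrist0.png

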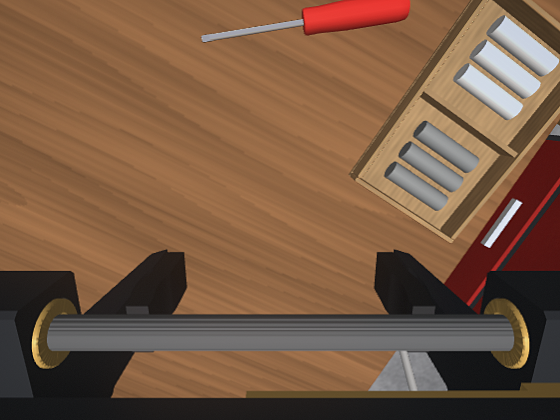

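The top view shows the gate plate near pixel (262,192) and the dark knob near (244,176), left and forward. Coil_a is at (215,172), coil_b at (306,190) and the capacitor at (311,217). Next I'll measure these.

```bash
cat > h.py <<'E'
import numpy as np,cv2,pickle
def pts(d,tfw=None):
    K=d["mtx"];k=d["k1"];z=d["range_z"]
    v,u=np.mgrid[0:z.shape[0],0:z.shape[1]]
    p=np.stack([u,v],-1).reshape(-1,1,2).astype(np.float64)
    n=cv2.undistortPoints(p,K,np.array([k,0,0,0.]))[:,0]
    c=np.c_[n,np.ones(len(n))]*z.reshape(-1,1)
    T=np.linalg.inv(d["camera_from_world"]) if tfw is None else tfw
    w=c@T[:3,:3].T+T[:3,3]
    w[z.ravel()==0]=np.nan
    return w.reshape(z.shape+(3,))
def plate(w,img):
    m=(abs(w[...,2]-.090)<.004)&(w[...,0]>.35)&(w[...,0]<.75)&(abs(w[...,1])<.2)
    return m
E
python3 - <<'E'
from h import *
for n in ["top","scene"]:
    d=pickle.load(open(n+"0.pkl","rb"));w=pts(d)
    m=plate(w,None)
    xy=w[m][:,:2]*1000
    c=np.median(xy,0); xy=xy[np.linalg.norm(xy-c,axis=1)<100]
    print(n,len(xy),cv2.minAreaRect(xy.astype(np.float32)),np.median(w[m][:,2]))
    # table check
    print("table z",np.nanmedian(w[300:340,150:350,2]) )
    kk=(w[...,2]>.155)&(w[...,0]>.4)&(w[...,0]<.7)&(abs(w[...,1])<.15)
    q=w[kk]; print("high pts",len(q),q.mean(0),q.min(0),q.max(0))
    big=cv2.resize(d["img"][130:250,180:340] if n=="top" else d["img"][180:320,220:400],None,fx=4.4,fy=4.4,interpolation=cv2.INTER_CUBIC)
    cv2.imwrite(f"pics/{n}z.png",cv2.cvtColor(big,cv2.COLOR_RGB2BGR))
E
```

```text
top 1262 ((591.5164184570312, 59.914085388183594), (130.15139770507812, 132.02098083496094), 82.47908020019531) 0.0907041464979974
table z 0.0003475314383845074
high pts 134 [0.6029324  0.1011404  0.18983976] [0.58968775 0.08510211 0.15738896] [0.62259488 0.11804372 0.20285975]
scene 1415 ((589.2750244140625, 62.55509948730469), (130.45521545410156, 133.85458374023438), 82.2693099975586) 0.08982465925136057
table z 0.0012257734323221081
high pts 177 [0.61150523 0.10125876 0.18495583] [0.59201075 0.08681728 0.15628515] [0.62211593 0.12110415 0.20014024]
```

View pics/topz.png

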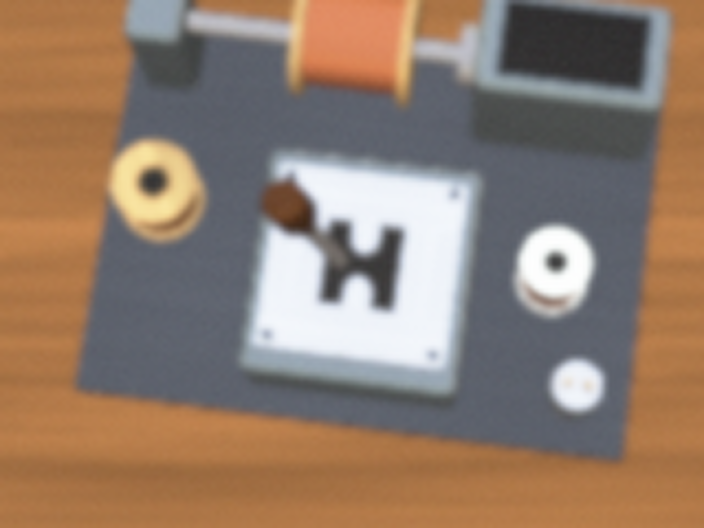

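View pics/scenez.png

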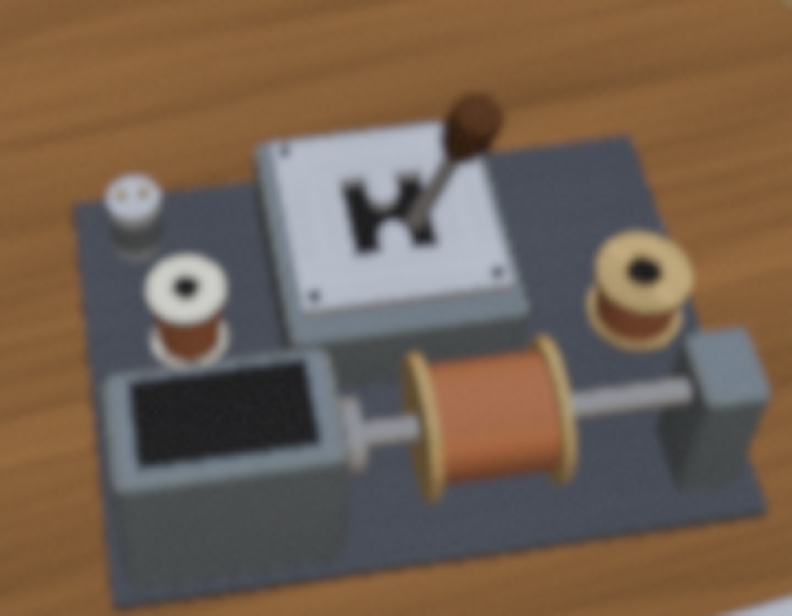

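```bash
cat >> h.py <<'E'
from scipy.optimize import least_squares
from scipy.spatial.transform import Rotation as R
YAW=-0.1332; G=np.array([.5904,.0612])
RW=R.from_euler('z',YAW).as_matrix(); OW=np.r_[G,0]
def knob(c,f): return np.array([.165*np.sin(f),-.165*np.sin(c)*np.cos(f),.02+.165*np.cos(c)*np.cos(f)])
def fit(w):
    p=(w.reshape(-1,3)-OW)@RW
    p=p[np.isfinite(p).all(1)]
    m=(p[:,2]>.105)&(p[:,2]<.215)&(abs(p[:,0])<.075)&(abs(p[:,1])<.075)
    p=p[m]
    def res(x):
        a=knob(*x)-[0,0,.02];a/=.165
        q=p-[0,0,.02];s=q@a;dd=np.linalg.norm(q-s[:,None]*a,axis=1)
        prof=np.where(s<.137,.006,np.sqrt(np.clip(.016**2-(np.clip(abs(s-.161)-.007,0,.016))**2,1e-8,1)))
        return np.clip(dd-prof,-.012,.012)
    best=min((least_squares(res,[c0,f0],loss='soft_l1',f_scale=.002) for c0 in(-.27,0,.27) for f0 in(-.2,0,.2)),key=lambda o:o.cost)
    return best.x,np.sqrt(np.mean(best.fun**2)),len(p)
def toW(p): return RW@np.asarray(p)+OW
E
python3 - <<'E'
from h import *
for n in ["top","scene"]:
    w=pts(pickle.load(open(n+"0.pkl","rb")))
    x,e,k=fit(w);print(n,x,e*1e3,k,"knob W",knob(*x)*1e3,"world",toW(knob(*x)))
    p=(w-OW)@RW
    m=(abs(p[...,2]-.09)<.005)&(abs(p[...,0])<.08)&(abs(p[...,1])<.08)
    q=p[m];print("plate ext",np.percentile(q,[0.5,99.5],axis=0).round(4).tolist())
from plant import r
s=r.get_state();M=R.from_quat(s["eef_rot"]).as_matrix();print(M.round(3))
print("tool axes in winder",(RW.T@M).round(3))
E
```

```text
top [-0.26455582  0.06442129] 3.8261525210340936 159 knob W [ 10.6221628   43.05479852 178.92908476] world [0.60664603 0.10246273 0.17892908]
plate ext [[-0.0643, -0.0658, 0.0852], [0.0661, 0.0632, 0.0949]]
scene [-0.2811738   0.05198256] 2.948042148423378 225 knob W [  8.57325935  45.72293875 178.30638678] world [0.60496962 0.10537934 0.17830639]
plate ext [[-0.0667, -0.0638, 0.0853], [0.0645, 0.0656, 0.0941]]
[[ 0.451 -0.001  0.893]
 [-0.893  0.001  0.451]
 [-0.001 -1.    -0.   ]]
tool axes in winder [[ 0.566 -0.001  0.825]
 [-0.825  0.001  0.566]
 [-0.001 -1.    -0.   ]]
```

```bash
python3 -m inch '[[0,-5,0,0,0.12,0],[0,-5,0,0,0.12,0],[0,-5,0,0,0.12,0],[0,-5,0,0,0.12,0],[0,-5,0,0,0.12,0],[-15,0,6,0,0,0],[-30,0,12,0,0,0],[-36,0,15,0,0,0],[-36,0,15,0,0,0],[-36,0,15,0,0,0],[-36,0,15,0,0,0],[-36,0,15,0,0,0]]' 0 20
python3 -m inch '[[-36,0,15,0,0,0],[-36,0,15,0,0,0],[-36,0,15,0,0,0],[-36,0,15,0,0,0],[-36,0,15,0,0,0],[-36,0,15,0,0,0],[-36,0,15,0,0,0],[-36,0,15,0,0,0],[-36,0,15,0,0,0],[-36,0,15,0,0,0],[0,0,0,0,0,0]]'
cat > st.py <<'E'
from h import *
from plant import r
s=r.get_state();M=R.from_quat(s["eef_rot"]).as_matrix()
print("t",round(s["clock"],2),"tcp winder mm",(RW.T@(np.array(s["tool_pos"])-OW)*1e3).round(1),"F winder",(RW.T@np.array(s["contact_force"])).round(2),"open",round(s["opening"],3))
A=RW.T@M;print(A.round(3).tolist())
E
python3 st.py
```

```text
clock: 1.15
tool_pos: [0.4042, -0.3452, 0.2636]
eef_rot: [-0.466, 0.532, -0.532, 0.466]
contact_force: [0.4, -0.7, -0.4]
opening: 0.112
clock: 2.07
tool_pos: [0.6031, 0.0012, 0.2632]
eef_rot: [-0.467, 0.53, -0.528, 0.472]
contact_force: [0.3, 1.9, -0.6]
opening: 0.005
t 2.07 tcp winder mm [ 20.6 -57.8 263.2] F winder [ 0.07  1.88 -0.61] open 0.005
[[0.014, 0.002, 1.0], [-1.0, 0.008, 0.014], [-0.008, -1.0, 0.002]]
```

```bash
python3 -m inch '[[-25,0,20,0,0,0],[-30,0,24,0,0,0],[-30,0,0,0,0,0],[-17,0,0,0,0,0],[0,0,0,0,0,0],[0,0,0,0,0,0]]'
python3 st.py
python3 - <<'E'
from h import *
from plant import r
for n in ("wrist","scene"):
    d=r.snapshot(n);im=d["img"] if n=="wrist" else cv2.resize(d["img"][160:300,220:400],None,fx=4.2,fy=4.2)
    cv2.imwrite(f"pics/{n}1.png",cv2.cvtColor(im,cv2.COLOR_RGB2BGR))
E
```

```text
clock: 2.57
tool_pos: [0.6564, 0.0861, 0.2631]
eef_rot: [-0.467, 0.532, -0.531, 0.466]
contact_force: [-0.1, -0.6, -0.2]
opening: 0.003
t 2.57 tcp winder mm [ 62.1  33.5 263.1] F winder [-0.01 -0.65 -0.22] open 0.003
[[0.003, -0.001, 1.0], [-1.0, -0.0, 0.003], [0.0, -1.0, -0.001]]
```

View pics/wrist1.png

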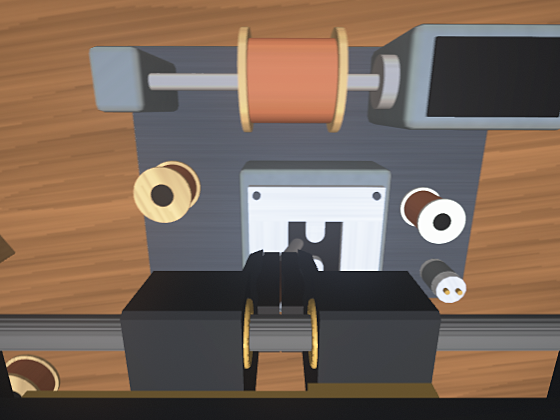

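View pics/scene1.png

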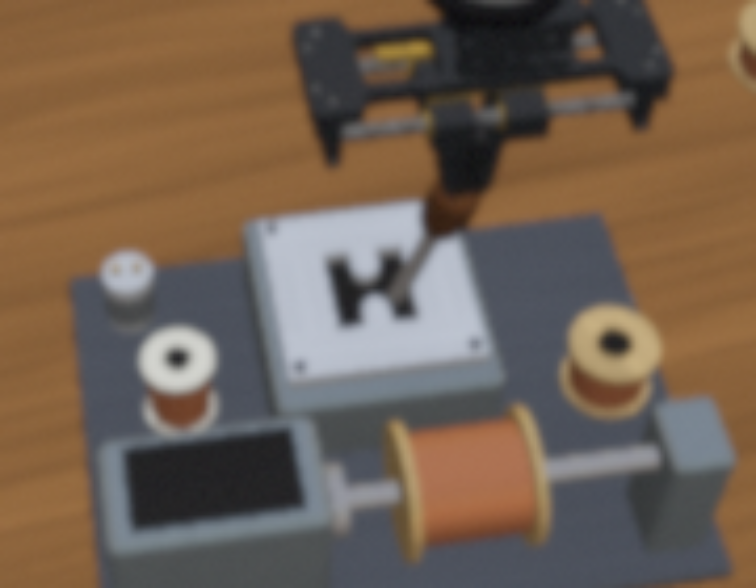

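The fingers are shut ahead of the knob, above the plate, and the knob is untouched. I'll descend, then push it rearward to the cross channel.

```bash
python3 -m inch '[[-6,20,2,0,0,0],[-5,35,0,0,0,0],[0,35,0,0,0,0],[0,15,0,0,0,0],[0,0,-4,0,0,0],[0,0,-8,0,0,0],[0,0,-8,0,0,0],[0,0,-4,0,0,0],[0,0,0,0,0,0]]'
python3 st.py
```

```text
clock: 3.42
tool_pos: [0.6364, 0.0981, 0.1602]
eef_rot: [0.465, -0.532, 0.533, -0.466]
contact_force: [-0.2, -0.4, -0.4]
opening: 0.007
t 3.42 tcp winder mm [ 40.7  42.7 160.2] F winder [-0.17 -0.4  -0.35] open 0.007
[[-0.0, 0.001, 1.0], [-1.0, -0.0, -0.0], [0.0, -1.0, 0.001]]
```

```bash
python3 -m inch '[[0,0,-3,0,0,0],[0,0,-3,0,0,0],[0,0,-2,0,0,0],[0,0,-2,0,0,0],[0,0,-2,0,0,0],[0,0,-1,0,0,0],[0,0,0,0,0,0]]'
python3 st.py;  python3 - <<'E'
from h import *
from plant import r
for n in ("top","scene"):
    d=r.snapshot(n);im=d["img"][160:300,220:400] if n=="scene" else d["img"][130:250,180:340]
    cv2.imwrite(f"pics/{n}2.png",cv2.cvtColor(cv2.resize(im,None,fx=4.2,fy=4.2),cv2.COLOR_RGB2BGR))
E
```

```text
clock: 4.0
tool_pos: [0.624, 0.1009, 0.159]
eef_rot: [0.466, -0.532, 0.532, -0.466]
contact_force: [2.1, -0.3, 0.6]
opening: 0.003
t 4.0 tcp winder mm [ 28.   43.8 159. ] F winder [ 2.14 -0.    0.56] open 0.003
[[0.001, 0.001, 1.0], [-1.0, 0.0, 0.001], [-0.0, -1.0, 0.001]]
```

View pics/scene2.png

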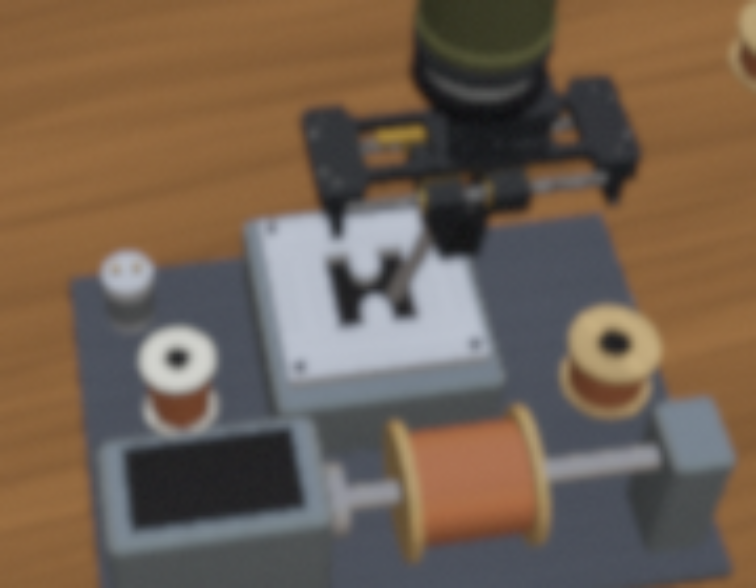

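Contact is about 2.1 N, which matches the lever friction. I'll push a little further, back off and measure.

```bash
python3 -m inch '[[0,0,-2,0,0,0],[0,0,-1,0,0,0],[0,0,0,0,0,0],[0,0,0,0,0,0]]'
python3 st.py
python3 -m inch '[[0,0,10,0,0,0],[0,0,20,0,0,0],[0,-20,5,0,0,0],[-10,-30,10,0,0,0],[-25,-30,10,0,0,0],[-35,-20,0,0,0,0],[-10,0,0,0,0,0],[0,0,0,0,0,0]]'
python3 st.py;  python3 - <<'E'
from h import *
from plant import r
for n in ("top","scene"):
    d=r.snapshot(n);im=d["img"][160:300,220:400] if n=="scene" else d["img"][130:250,180:340]
    cv2.imwrite(f"pics/{n}3.png",cv2.cvtColor(cv2.resize(im,None,fx=4.2,fy=4.2),cv2.COLOR_RGB2BGR))
    x,e,k=fit(pts(d));print(n,x,e*1e3,k,"knob W",knob(*x)*1e3)
E
```

```text
clock: 4.43
tool_pos: [0.6206, 0.1013, 0.1587]
eef_rot: [-0.466, 0.532, -0.532, 0.466]
contact_force: [2.1, 0.1, 2.1]
opening: 0.005
t 4.43 tcp winder mm [ 24.6  43.8 158.7] F winder [2.1  0.39 2.14] open 0.005
[[0.001, -0.0, 1.0], [-1.0, -0.0, 0.001], [0.0, -1.0, -0.0]]
clock: 5.1
tool_pos: [0.6848, 0.1791, 0.259]
eef_rot: [-0.467, 0.532, -0.529, 0.469]
contact_force: [-0.7, 0.0, -0.7]
opening: 0.0
t 5.1 tcp winder mm [ 77.9 129.4 259. ] F winder [-0.68 -0.08 -0.68] open 0.0
[[0.008, -0.001, 1.0], [-1.0, 0.004, 0.008], [-0.004, -1.0, -0.001]]
top [-0.26322615  0.01593457] 4.104191369011592 159 knob W [  2.62909265  42.92704202 179.29644357]
scene [-0.2789434  0.0026517] 2.8556566917073916 234 knob W [  0.43752966  45.43094736 178.62168071]
```

View pics/scene3.png

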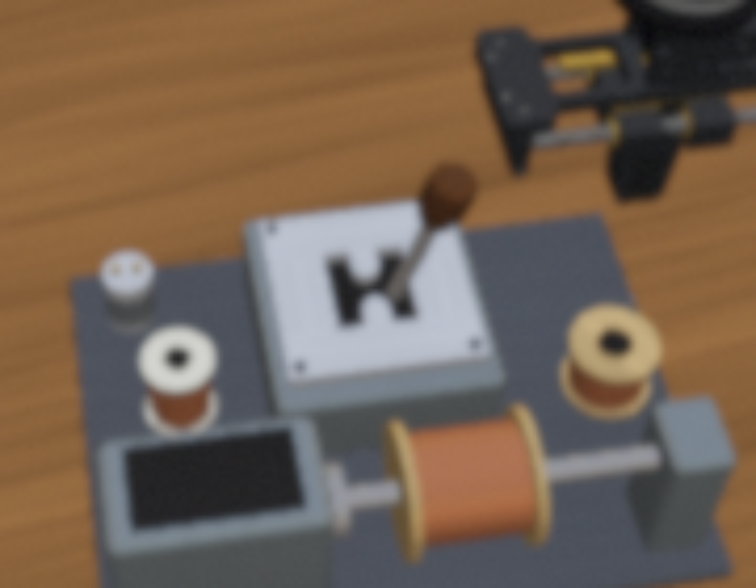

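View pics/top3.png

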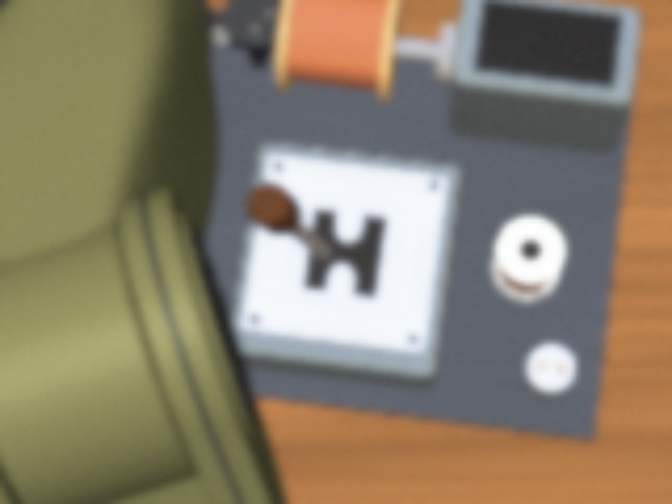

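Stick reads about 0.01, in line with the cross channel. Next I'll approach from the left and push across.

```bash
python3 -m inch '[[0,0,-20,0,0,0],[0,0,-28,0,0,0],[0,0,-20,0,0,0],[0,0,-8,0,0,0],[0,20,0,0,0,0],[5,35,0,0,0,0],[10,30,0,0,0,0],[5,14,0,0,0,0],[0,0,0,0,0,0],[0,0,0,0,0,0]]'
python3 st.py
```

```text
clock: 6.03
tool_pos: [0.6077, 0.1614, 0.1588]
eef_rot: [0.466, -0.532, 0.533, -0.464]
contact_force: [0.7, 0.4, 0.1]
opening: 0.007
t 6.03 tcp winder mm [  3.8 101.6 158.8] F winder [0.6  0.48 0.06] open 0.007
[[-0.001, -0.002, 1.0], [-1.0, -0.002, -0.001], [0.002, -1.0, -0.002]]
```

```bash
python3 -m inch '[[8,0,-2,0,0,0],[8,0,0,0,0,0],[5,0,0,0,0,0],[4,0,0,0,0,0],[4,0,0,0,0,0],[4,0,0,0,0,0],[0,0,0,0,0,0]]'
python3 st.py
python3 -m inch '[[4,0,0,0,0,0],[4,0,0,0,0,0],[4,0,0,0,0,0],[4,0,0,0,0,0],[0,0,0,0,0,0]]'
python3 st.py
```

```text
clock: 6.62
tool_pos: [0.602, 0.131, 0.1604]
eef_rot: [0.465, -0.532, 0.532, -0.466]
contact_force: [1.0, 2.2, 1.6]
opening: 0.008
t 6.62 tcp winder mm [  2.3  70.7 160.4] F winder [0.75 2.3  1.57] open 0.008
[[0.001, 0.002, 1.0], [-1.0, 0.001, 0.001], [-0.001, -1.0, 0.002]]
clock: 7.03
tool_pos: [0.599, 0.1134, 0.1596]
eef_rot: [0.466, -0.532, 0.533, -0.465]
contact_force: [1.0, 2.2, 2.0]
opening: 0.005
t 7.03 tcp winder mm [  1.6  52.9 159.6] F winder [0.7  2.34 2.  ] open 0.005
[[-0.001, -0.001, 1.0], [-1.0, -0.002, -0.001], [0.002, -1.0, -0.001]]
```

Force stays around 2–3 N, so the lever is moving. I'll continue.

```bash
python3 -m inch '[[4,0,0,0,0,0],[5,0,0,0,0,0],[5,0,0,0,0,0],[5,0,0,0,0,0],[5,0,0,0,0,0],[4,0,0,0,0,0],[0,0,0,0,0,0]]'
python3 st.py
python3 -m inch '[[4,0,0,0,0,0],[5,0,0,0,0,0],[5,0,0,0,0,0],[5,0,0,0,0,0],[4,0,0,0,0,0],[0,0,0,0,0,0]]'
python3 st.py
python3 - <<'E'
from h import *
from plant import r
for n in ("top","scene"):
    d=r.snapshot(n);im=d["img"][160:300,220:400] if n=="scene" else d["img"][130:250,180:340]
    cv2.imwrite(f"pics/{n}4.png",cv2.cvtColor(cv2.resize(im,None,fx=4.2,fy=4.2),cv2.COLOR_RGB2BGR))
E
```

```text
clock: 7.62
tool_pos: [0.5953, 0.0855, 0.1596]
eef_rot: [0.466, -0.532, 0.533, -0.465]
contact_force: [-0.6, 1.0, 0.4]
opening: 0.009
t 7.62 tcp winder mm [  1.7  24.7 159.6] F winder [-0.71  0.86  0.42] open 0.009
[[-0.001, -0.0, 1.0], [-1.0, -0.001, -0.001], [0.001, -1.0, -0.0]]
clock: 8.12
tool_pos: [0.5922, 0.0629, 0.1594]
eef_rot: [0.466, -0.532, 0.532, -0.465]
contact_force: [-0.4, 0.9, -0.6]
opening: 0.002
t 8.12 tcp winder mm [  1.6   1.9 159.4] F winder [-0.5   0.82 -0.61] open 0.002
[[-0.001, -0.001, 1.0], [-1.0, -0.001, -0.001], [0.001, -1.0, -0.001]]
```

View pics/scene4.png

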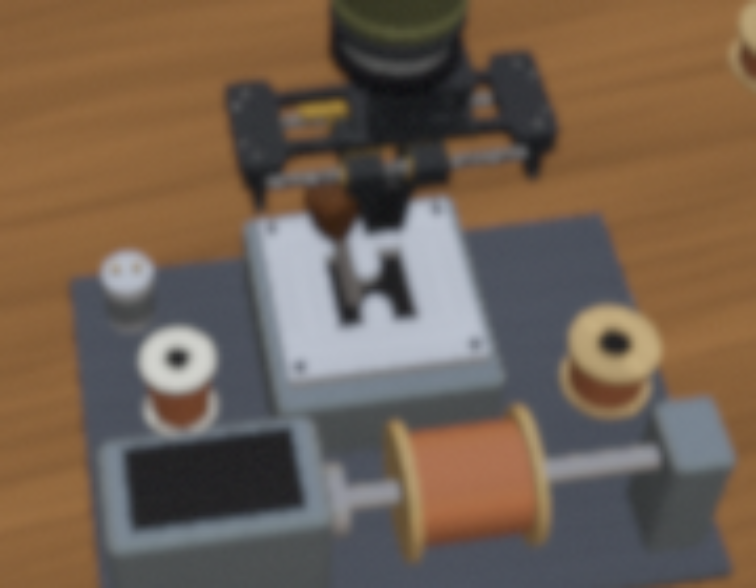

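The lever appears to be across, with the stem near (350,285) in the right track. I'll push 4 mm more, back off and measure.

```bash
python3 -m inch '[[2,0,0,0,0,0],[2,0,0,0,0,0],[0,0,0,0,0,0]]'
python3 st.py
python3 -m inch '[[-15,0,0,0,0,0],[-35,0,0,0,0,0],[-20,-20,0,0,0,0],[0,-35,0,0,0,0],[0,-35,0,0,0,0],[0,-10,0,0,0,0],[0,0,0,0,0,0]]'
python3 st.py
python3 - <<'E'
from h import *
from plant import r
for n in ("top","scene"):
    d=r.snapshot(n);im=d["img"][160:300,220:400] if n=="scene" else d["img"][130:250,180:340]
    cv2.imwrite(f"pics/{n}5.png",cv2.cvtColor(cv2.resize(im,None,fx=4.2,fy=4.2),cv2.COLOR_RGB2BGR))
    x,e,k=fit(pts(d));print(n,x,e*1e3,k,"knob W",knob(*x)*1e3)
E
```

```text
clock: 8.47
tool_pos: [0.592, 0.0605, 0.1596]
eef_rot: [-0.466, 0.532, -0.532, 0.466]
contact_force: [0.8, 1.8, -1.4]
opening: 0.006
t 8.47 tcp winder mm [  1.6  -0.5 159.6] F winder [ 0.55  1.87 -1.4 ] open 0.006
[[0.001, -0.0, 1.0], [-1.0, -0.0, 0.001], [0.0, -1.0, -0.0]]
clock: 9.05
tool_pos: [0.6034, 0.1299, 0.2631]
eef_rot: [0.464, -0.531, 0.533, -0.468]
contact_force: [0.1, 0.0, -0.4]
opening: 0.005
t 9.05 tcp winder mm [  3.8  69.9 263.1] F winder [ 0.08  0.03 -0.36] open 0.005
[[0.0, 0.007, 1.0], [-1.0, 0.002, 0.0], [-0.002, -1.0, 0.007]]
top [0.20033448 0.01575348] 4.893467971315237 133 knob W [  2.5992165 -32.8304526 181.6799476]
scene [0.1871487  0.00387314] 2.904309775883271 210 knob W [  0.63906616 -30.69936305 182.11767548]
```

View pics/scene5.png

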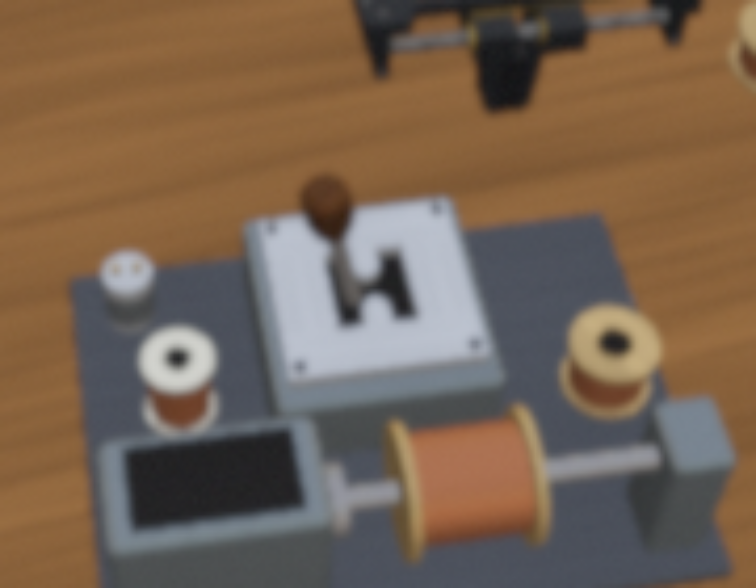

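Yoke is about 0.19, not yet in line with the track (0.27). I'll go back and push about 12 mm more.

```bash
python3 -m inch '[[0,20,-2,0,0,0],[0,34,0,0,0,0],[5,34,0,0,0,0],[10,16,0,0,0,0],[15,0,0,0,0,0],[15,0,0,0,0,0],[13,0,0,0,0,0],[6,0,0,0,0,0],[3,0,0,0,0,0],[0,0,0,0,0,0]]'
python3 st.py
python3 -m inch '[[3,0,0,0,0,0],[3,0,0,0,0,0],[0,0,0,0,0,0]]'
python3 st.py
```

```text
clock: 9.98
tool_pos: [0.5907, 0.063, 0.1563]
eef_rot: [0.465, -0.532, 0.532, -0.466]
contact_force: [0.6, -0.4, -0.1]
opening: 0.005
t 9.98 tcp winder mm [1.000e-01 1.900e+00 1.563e+02] F winder [ 0.62 -0.34 -0.06] open 0.005
[[-0.0, 0.001, 1.0], [-1.0, 0.0, -0.0], [-0.0, -1.0, 0.001]]
clock: 10.23
tool_pos: [0.5898, 0.0586, 0.1559]
eef_rot: [-0.466, 0.532, -0.532, 0.466]
contact_force: [-0.1, 1.0, -0.0]
opening: 0.005
t 10.23 tcp winder mm [ -0.2  -2.7 155.9] F winder [-0.28  1.02 -0.  ] open 0.005
[[0.002, 0.0, 1.0], [-1.0, 0.001, 0.002], [-0.001, -1.0, 0.0]]
```

```bash
python3 -m inch '[[3,0,0,0,0,0],[3,0,0,0,0,0],[2,0,0,0,0,0],[0,0,0,0,0,0]]'
python3 st.py
python3 -m inch '[[2,0,0,0,0,0],[1,0,0,0,0,0],[0,0,0,0,0,0]]'
python3 st.py
```

```text
clock: 10.57
tool_pos: [0.5885, 0.0493, 0.1557]
eef_rot: [0.466, -0.532, 0.532, -0.466]
contact_force: [-0.2, 1.8, -0.7]
opening: 0.004
t 10.57 tcp winder mm [ -0.3 -12.  155.7] F winder [-0.42  1.79 -0.7 ] open 0.004
[[0.0, -0.0, 1.0], [-1.0, -0.0, 0.0], [0.0, -1.0, -0.0]]
clock: 10.82
tool_pos: [0.5882, 0.0467, 0.1557]
eef_rot: [0.466, -0.532, 0.532, -0.466]
contact_force: [0.0, 2.6, -0.3]
opening: 0.002
t 10.82 tcp winder mm [ -0.3 -14.7 155.7] F winder [-0.31  2.54 -0.33] open 0.002
[[0.001, -0.0, 1.0], [-1.0, -0.0, 0.001], [0.0, -1.0, -0.0]]
```

```bash
python3 -m inch '[[-10,0,0,0,0,0],[-15,0,-10,0,0,0],[0,0,-25,0,0,0],[5,0,-25,0,0,0],[30,0,0,0,0,0],[20,0,0,0,0,0],[0,0,0,0,0,0],[0,0,0,0,0,0]]'
python3 st.py
python3 - <<'E'
from h import *
from plant import r
for n in ("top","scene"):
    d=r.snapshot(n);im=d["img"][160:300,220:400] if n=="scene" else d["img"][130:250,180:340]
    cv2.imwrite(f"pics/{n}6.png",cv2.cvtColor(cv2.resize(im,None,fx=4.2,fy=4.2),cv2.COLOR_RGB2BGR))
    x,e,k=fit(pts(d));print(n,x,e*1e3,k,"knob W",knob(*x)*1e3)
E
```

```text
clock: 11.48
tool_pos: [0.525, 0.0242, 0.1559]
eef_rot: [0.465, -0.532, 0.533, -0.465]
contact_force: [0.4, 0.4, 0.4]
opening: 0.006
t 11.48 tcp winder mm [-59.9 -45.4 155.9] F winder [0.3  0.42 0.4 ] open 0.006
[[-0.001, 0.0, 1.0], [-1.0, -0.001, -0.001], [0.001, -1.0, 0.0]]
top [-0.27 -0.2 ] nan 0 knob W [-32.78043958  43.13340345 175.8523413 ]
scene [0.28435571 0.00356053] 7.821967089383396 356 knob W [  0.58748663 -46.28865711 178.37302511]
  return _methods._mean(a, axis=axis, dtype=dtype,
  ret = ret.dtype.type(ret / rcount)
```

View pics/scene6.png

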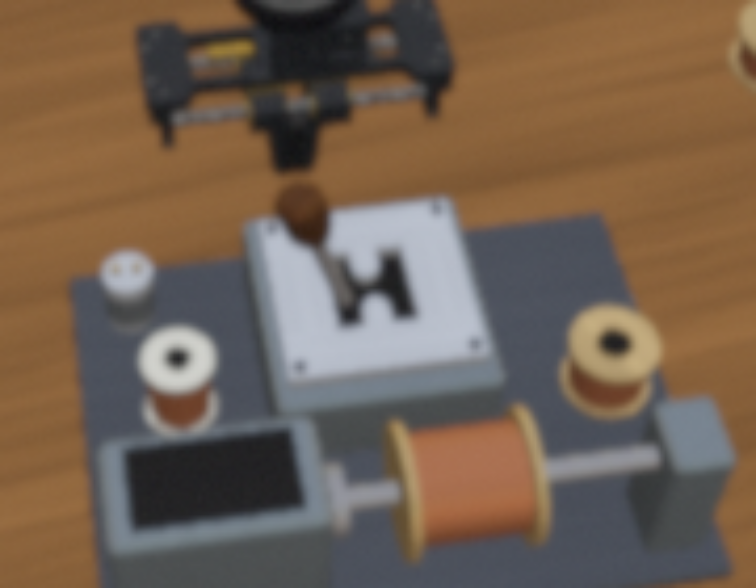

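The lever is in the right track: yoke 0.28, stick 0. Now I'll push forward.

```bash
python3 -m inch '[[0,0,10,0,0,0],[0,0,12,0,0,0],[0,0,8,0,0,0],[0,0,4,0,0,0],[0,0,4,0,0,0],[0,0,4,0,0,0],[0,0,4,0,0,0],[0,0,0,0,0,0]]'
python3 st.py
python3 -m inch '[[0,0,4,0,0,0],[0,0,4,0,0,0],[0,0,4,0,0,0],[0,0,4,0,0,0],[0,0,0,0,0,0]]'
python3 st.py
```

```text
clock: 12.25
tool_pos: [0.5707, 0.0194, 0.1556]
eef_rot: [-0.466, 0.532, -0.532, 0.466]
contact_force: [-1.9, 1.0, -0.1]
opening: 0.007
t 12.25 tcp winder mm [-14.  -44.  155.6] F winder [-2.03  0.74 -0.09] open 0.007
[[0.001, -0.0, 1.0], [-1.0, 0.0, 0.001], [-0.0, -1.0, -0.0]]
clock: 12.67
tool_pos: [0.5873, 0.0168, 0.1556]
eef_rot: [0.466, -0.532, 0.532, -0.466]
contact_force: [-0.9, 0.3, -0.5]
opening: 0.008
t 12.67 tcp winder mm [  2.8 -44.4 155.6] F winder [-0.91  0.17 -0.53] open 0.008
[[0.001, 0.001, 1.0], [-1.0, 0.0, 0.001], [-0.0, -1.0, 0.001]]
```

```bash
python3 -m inch '[[0,0,4,0,0,0],[0,0,4,0,0,0],[0,0,3,0,0,0],[0,0,3,0,0,0],[0,0,0,0,0,0]]'
python3 st.py
python3 -m inch '[[0,0,2,0,0,0],[0,0,2,0,0,0],[0,0,0,0,0,0]]'
python3 st.py
```

```text
clock: 13.08
tool_pos: [0.6008, 0.015, 0.1556]
eef_rot: [0.466, -0.532, 0.532, -0.466]
contact_force: [-1.2, 0.9, -0.8]
opening: 0.006
t 13.08 tcp winder mm [ 16.5 -44.4 155.6] F winder [-1.3   0.78 -0.77] open 0.006
[[0.001, 0.001, 1.0], [-1.0, -0.0, 0.001], [0.0, -1.0, 0.001]]
clock: 13.33
tool_pos: [0.6044, 0.0146, 0.1557]
eef_rot: [0.466, -0.532, 0.532, -0.466]
contact_force: [-1.2, 0.8, -0.6]
opening: 0.003
t 13.33 tcp winder mm [ 20.1 -44.4 155.7] F winder [-1.26  0.59 -0.61] open 0.003
[[0.001, 0.0, 1.0], [-1.0, -0.0, 0.001], [0.0, -1.0, 0.0]]
```

Now 1 mm rows until the force rises at the stop.

```bash
python3 -m inch '[[0,0,1,0,0,0],[0,0,1,0,0,0],[0,0,0,0,0,0]]'|grep -E "pos|force"
python3 -m inch '[[0,0,1,0,0,0],[0,0,1,0,0,0],[0,0,0,0,0,0]]'|grep -E "pos|force"
python3 st.py
```

```text
tool_pos: [0.6055, 0.0145, 0.1555]
contact_force: [-3.9, 1.0, -2.3]
tool_pos: [0.6071, 0.0143, 0.1553]
contact_force: [-4.5, 1.1, -2.1]
t 13.83 tcp winder mm [ 22.7 -44.3 155.3] F winder [-4.63  0.54 -2.1 ] open 0.007
[[0.001, -0.002, 1.0], [-1.0, -0.0, 0.001], [0.0, -1.0, -0.002]]
```

```bash
python3 -m inch '[[0,0,1,0,0,0],[0,0,1,0,0,0],[0,0,0,0,0,0]]'|grep -E "pos|force"
python3 -m inch '[[0,0,1,0,0,0],[0,0,0,0,0,0]]'|grep -E "pos|force"
python3 st.py;python3 - <<'E'
from h import *
from plant import r
for n in ("scene",):
    d=r.snapshot(n);im=d["img"][160:300,220:400] if n=="scene" else d["img"][130:250,180:340]
    cv2.imwrite(f"pics/{n}7.png",cv2.cvtColor(cv2.resize(im,None,fx=4.2,fy=4.2),cv2.COLOR_RGB2BGR))
    x,e,k=fit(pts(d));print(n,x,e*1e3,k,"knob W",knob(*x)*1e3)
E
```

```text
tool_pos: [0.6082, 0.0141, 0.155]
contact_force: [-6.0, 2.6, -1.5]
tool_pos: [0.6088, 0.0141, 0.1549]
contact_force: [-6.2, 1.7, -2.1]
t 14.25 tcp winder mm [ 24.5 -44.2 154.9] F winder [-6.34  0.88 -2.08] open 0.008
[[0.002, -0.005, 1.0], [-1.0, -0.001, 0.002], [0.001, -1.0, -0.005]]
scene [0.28111494 0.29704614] 5.424686705411871 243 knob W [ 48.29500282 -43.77073022 171.58072397]
```

View pics/scene7.png

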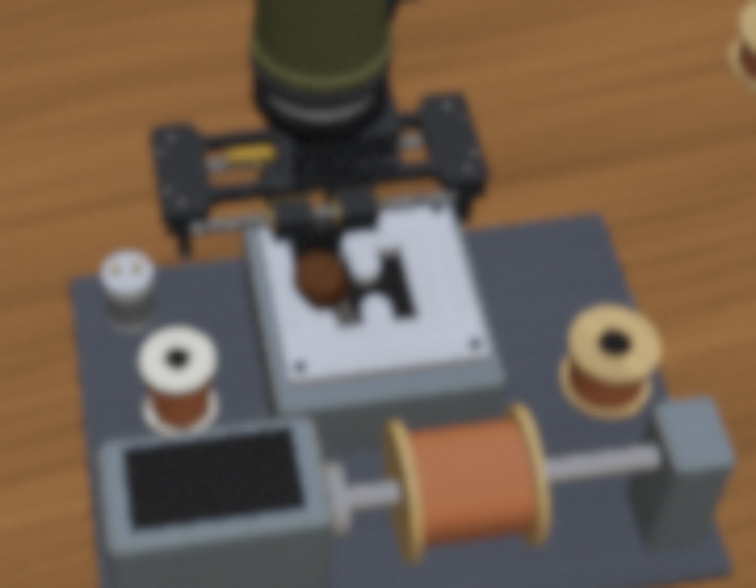

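Stick reads 0.297 and the force has risen to 6 N, so the lever is at its stop. I'll withdraw backwards and up, then check.

```bash
python3 -m inch '[[0,0,-10,0,0,0],[0,0,-30,0,0,0],[0,0,-35,0,0,0],[0,-25,-30,0,0,0],[0,-35,-20,0,0,0],[0,-35,-10,0,0,0],[-35,0,0,0,0,0],[-40,0,0,0,0,0],[-40,0,0,0,0,0],[-40,0,0,0,0,0],[0,0,0,0,0,0],[0,0,0,0,0,0]]'
python3 st.py;python3 - <<'E'
from h import *
from plant import r
for n in ("scene","top"):
    d=r.snapshot(n);im=d["img"][160:300,220:400] if n=="scene" else d["img"][130:250,180:340]
    cv2.imwrite(f"pics/{n}8.png",cv2.cvtColor(cv2.resize(im,None,fx=4.2,fy=4.2),cv2.COLOR_RGB2BGR))
    cv2.imwrite(f"pics/{n}8f.png",cv2.cvtColor(d["img"],cv2.COLOR_RGB2BGR))
    x,e,k=fit(pts(d));print(n,x,e*1e3,k,"knob W",knob(*x)*1e3)
E
```

```text
clock: 15.3
tool_pos: [0.4997, 0.1886, 0.2516]
eef_rot: [0.465, -0.53, 0.531, -0.469]
contact_force: [-0.1, -1.1, -0.1]
opening: 0.007
t 15.3 tcp winder mm [-106.8  114.3  251.6] F winder [ 0.09 -1.07 -0.1 ] open 0.007
[[0.006, 0.005, 1.0], [-1.0, 0.003, 0.006], [-0.003, -1.0, 0.005]]
scene [0.2838329 0.2960495] 2.7641807774689737 166 knob W [ 48.13773615 -44.19601537 171.50732848]
top [0.29318122 0.30560291] 4.2531566497522855 177 knob W [ 49.64325434 -45.4754184  170.64041164]
```

View pics/scene8.png

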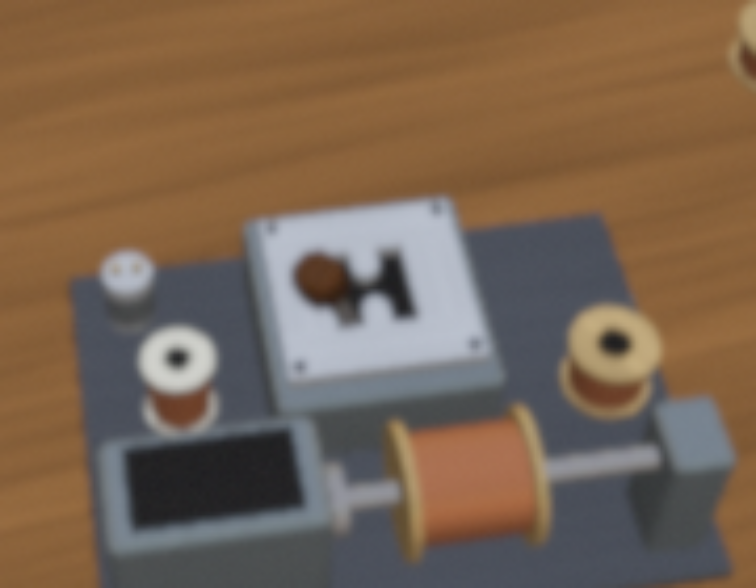

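View pics/top8f.png

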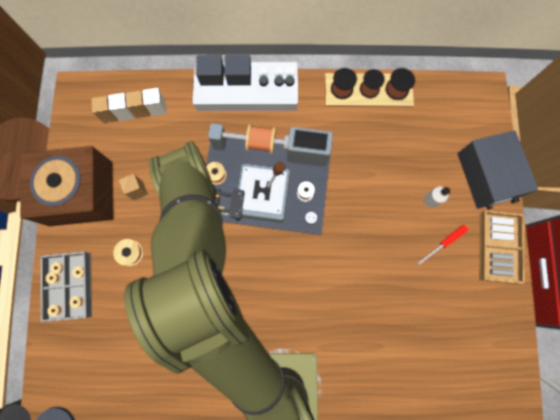

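The lever is home in the third slot: yoke about 0.285, stick about 0.30. The bystanders look unmoved and the hand is clear, so I'm handing in.

```bash
python3 -c "
from plant import r
print(r.finish_job())"
```

```text
the job is handed in; nothing more can be done
None
```

The gear lever is fully home in the third slot, and I handed the job in at about 15.5 s of the 50 s allowed. With the fingers shut, I pushed it back to the cross channel, across to the right-hand track, then forward to its stop. No verdict is reported on hand-in.

- **Lever position:** after I withdrew, the scene camera gave yoke 0.284 and stick 0.296. The top camera gave 0.293 and 0.306. Both values are slightly beyond the stops (0.29 and 0.30), which is within measurement error.
- **Crossing:** the first push across stopped short at yoke about 0.19, so I pushed again to about 0.28 with stick near 0 before going forward.
- **Forces:** the highest force I read was about 6 to 7 N, at the forward stop. I read it only at the end of each move.
- **Hand clear:** after withdrawing, the hand stood about 0.18 m from the lever with a residual force of about 1 N, which is the sensor noise level.
- **Bystanders:** all seven loose things looked unmoved in the last pictures. I checked this by eye and did not measure it.
- **Failed check:** one top-camera fit, taken before the forward push, gave no result because the arm blocked the view. I used the scene camera alone for that one.

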